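Snap a storage tub's lid shut all the way round

TASK

The lid of the storage tub on the worktop is on but not clipped: press down the rim section on each of its four sides with the fingertips until all four have clicked fully shut. Only press, do not grip or lift anything; the tub stays standing where it is, and the small things round it are left alone.

Things in the scene. Friction and masses are not known exactly. Their poses are not given: they have to be found in the camera images.
- snap_tub: the loose storage tub (about 1 kg) with its lid on: a rectangular tub of plain plastic, 146 mm along its own x (lid included), 186 mm along its own y, 90 mm high with the lid flush. Origin at the centre of its underside, z up. The lid has a fixed raised centre panel (66 x 106 mm, top 90 mm above the worktop, with a 1.5 mm moulding on it), a round stacking foot at each corner, and one clip-down rim section along each of its four sides.
- rim_front (a joint): angle of the rim section on the tub's -x side, rad: 0 = standing up (outer edge about 9 mm too high), 0.24 = fully shut against its stop. It snaps: pressed less than half-way it springs back up, past half-way it clicks shut by itself and stays.
- press_front (a point): a good place to press the rim section on the tub's -x side: mid-length on its upper face, 27 mm outward of the hinge line along its inner edge and 9 mm in from its outer edge (the section is 100 mm long and 36 mm wide). The point moves with the section: about 96 mm above the worktop when up, 90 mm when shut. Some 5 to 7 N straight down here snaps it (stiffest at the start of its travel); nearer the hinge takes more.
- rim_rear (a joint): angle of the rim section on the tub's +x side, rad: 0 = standing up (outer edge about 9 mm too high), 0.24 = fully shut against its stop. It snaps: pressed less than half-way it springs back up, past half-way it clicks shut by itself and stays.
- press_rear (a point): a good place to press the rim section on the tub's +x side: mid-length on its upper face, 27 mm outward of the hinge line along its inner edge and 9 mm in from its outer edge (the section is 100 mm long and 36 mm wide). The point moves with the section: about 96 mm above the worktop when up, 90 mm when shut. Some 5 to 7 N straight down here snaps it (stiffest at the start of its travel); nearer the hinge takes more.
- rim_left (a joint): angle of the rim section on the tub's +y side, rad: 0 = standing up (outer edge about 9 mm too high), 0.24 = fully shut against its stop. It snaps: pressed less than half-way it springs back up, past half-way it clicks shut by itself and stays.
- press_left (a point): a good place to press the rim section on the tub's +y side: mid-length on its upper face, 27 mm outward of the hinge line along its inner edge and 9 mm in from its outer edge (the section is 60 mm long and 36 mm wide). The point moves with the section: about 96 mm above the worktop when up, 90 mm when shut. Some 5 to 7 N straight down here snaps it (stiffest at the start of its travel); nearer the hinge takes more.
- rim_right (a joint): angle of the rim section on the tub's -y side, rad: 0 = standing up (outer edge about 9 mm too high), 0.24 = fully shut against its stop. It snaps: pressed less than half-way it springs back up, past half-way it clicks shut by itself and stays.
- press_right (a point): a good place to press the rim section on the tub's -y side: mid-length on its upper face, 27 mm outward of the hinge line along its inner edge and 9 mm in from its outer edge (the section is 60 mm long and 36 mm wide). The point moves with the section: about 96 mm above the worktop when up, 90 mm when shut. Some 5 to 7 N straight down here snaps it (stiffest at the start of its travel); nearer the hinge takes more.
- thread_spool_2: bystander beside the tub, to be left alone: reel of cream thread standing on end, 28 mm across, 36 mm high. Origin at the centre of its underside as it stands at the start.
- tape_roll: bystander beside the tub, to be left alone: roll of masking tape lying flat, 98 mm across, 25 mm high. Origin at the centre of its underside as it stands at the start.
- soap_bar: bystander beside the tub, to be left alone: bar of soap lying flat, 48x75x20 mm. Origin at the centre of its underside as it stands at the start.
- dosing_cup: bystander beside the tub, to be left alone: open dosing cup standing upright, 63 mm across the rim, 49 mm high. Origin at the centre of its underside as it stands at the start.
- dropper: bystander beside the tub, to be left alone: small dropper bottle standing upright, 33 mm across, 102 mm high. Origin at the centre of its underside as it stands at the start.
Not all that is in view belongs to the job. What is shaped like the snap_tub but yellow is not meant.

How it is judged:
By the outcome, as a careful person would: the job done as asked, in the order asked, and still so for the second after the job is handed in, with the robot touching nothing.
It also fails if it takes over 46 s, if anything falls off the work surface, if the arm or the gripper's body presses on something with over 40 N, if the wrist force passes 120 N, or if a joint passes its speed limit or range.

ROBOT

A 7-joint arm with a two-finger parallel gripper is mounted at the origin on a cart in front of the work surface, level with it; the furniture and walls round the work are solid. World frame = base frame: x ahead of the robot, y to its left, z up, the work surface at z = 0. Lengths are in m, angles in rad, forces in N, time in s.
With the tool pointing down it reaches from about 0.4 to 0.85 m from the base axis. Payload 6.9 kg.
Tool frame: the origin (TCP) lies midway between the tips of the shut fingers; the grasp point (between the pads) lies behind it (ctrl.pinch_z is the z of the grasp point in the tool frame, in m); z points along the fingers, y is the line along which they close (so a half turn about z gives the same grasp; the last joint's range is limited). The gripper opens to 85 mm and grips with 20 to 120 N. Pads are 22 mm wide; open, the fingers measure 114 mm over their backs; the gripper's body (76 mm by 85 mm) begins 54 mm behind the grasp point. The pads swing forward as they close: fully open they stand 13 mm farther back than shut.
Start: joints at [1.379, 0.507, -0.238, 1.5, 0.126, 1.149, -0.155], TCP at [0.183, -0.598, 0.231] pointing down, gripper open.
Joint ranges: [-3.08, 3.08], [-0.24, 2.05], [-1.43, 1.35], [0, 2.5], [-1.52, 4.66], [0.17, 1.96], [-2.89, 2.89]. Speed limits (rad/s): [2.39, 2.39, 3.14, 3.14, 3.14, 3.14, 3.14].

INTERFACE

Orientations are given as a unit quaternion [w, x, y, z].
In Python, from station import ctrl, get_state, vision, ticket, models gives the robot as it stands. Calls block until the motion is done:
- ctrl.movep(position, orientation): joint-space move of the TCP to a pose.
- ctrl.movel(position, frame=None, max_speed=0.15): straight line of the TCP; frame=None keeps the orientation; max_speed is the mean speed in m/s.
- ctrl.set_joints(angles): joint-space move.
- ctrl.ungrasp() and ctrl.close_gripper(force=None): open the fingers fully, or close them until they stop; force is the grip in N (None keeps the last).
- ctrl.pause(seconds).
- ctrl.ik(position, orientation): joint angles nearest the present ones, or None.
- get_state(): the state.
- vision.grab_frame(name): name is "scene" or "top" or "wrist"; returns (picture, depth): 420x560x3 uint8, blue, green, red; 420x560 float32, m along the optical axis (not along the pixel's ray), 0 where there is no reading.
- vision.camera_info(name): a dict with "mtx" (3x3 intrinsics, pixels), "R" (3x3) and "t" (3): a world point X has camera coordinates R X + t; the wrist camera has in their place "hand_eye" (4x4, takes a point from camera to tool coordinates, whose origin is the TCP and whose axes are the flange's). Camera axes: x right, y down, z forward; pixel columns grow to the right and rows downward; lengths in m; the calibration is good to about 2 mm. The wrist camera is an equidistant fisheye: a pixel r from the principal point sees the ray r / f radians off the axis. A picture is of the moment at which its call begins: read the wrist's pose just before it. camera_info takes no time and is no camera call.
A pose or a line that the arm cannot do raises ctrl.Unreachable and nothing moves.
- ticket.close_job(): hands the job in; it is judged then, once.
Trained networks look in the newest picture that a camera, given by its name, has taken for a name from the list of things; names that differ only in an ending like _2 or _b are one class to them, and where a whole thing is asked for, a point or a joint stands for the part that bears it (a point fixed in the world has none). Each returns a list of dicts, best first, with "p" (0 to 1); they miss things now and then, are a little off and sometimes report something else, mostly with a low value. They report only what shows in the picture. A call takes as long as a camera call. They do not tell look-alikes from the thing itself.
- models.recognise(camera, target): "point" ([column, row] in pixels, amid what is visible of it).
- models.masks_of(camera, target): "mask" (420x560 bool, what is visible of it) and "point" ([column, row] in pixels, amid what is visible of it).
The state is a dict: "time": time; "qpos": joint angles; "qd": joint speeds; "tau": joint torques, N m; "tcp_pos": TCP position; "eef_rot": TCP orientation; "contact_force": force on the tool from outside, world axes, zero at the start; "wrist_torque": the same for the moment, N m; "width": finger opening in m; "gripper_force": force on a finger pad.
Only numpy, scipy, OpenCV 4.12 (cv2) and the standard library are available. Lean on these libraries where they do the work, as an engineer would, in place of code of your own. Each camera call takes 0.05 s, during which the arm holds its last target. There are 200 camera calls.

## Working session

There is one attempt and no reset: what is moved stays moved. The work goes in short steps, each a Python script; the robot and the scene stay as the last script left them, time stands still between calls to the robot, and variables do not carry over. Pictures are saved under pics/ and viewed, at most 10 in all, crops included, and the job is handed in when it is done.

```bash
mkdir -p pics; ls
python3 - <<'E'
from station import ctrl,get_state,vision,models
import cv2,numpy as np
for n in("top","scene"):
    im,d=vision.grab_frame(n); cv2.imwrite(f"pics/{n}0.png",im); np.save(f"pics/{n}d.npy",d)
    ci=vision.camera_info(n)
    K,R,t=[np.array(ci[k],float) for k in("mtx","R","t")]
    for tg in("snap_tub","dropper","dosing_cup"):
        for r in models.masks_of(n,tg)[:3]:
            m=r["mask"]&(d>0); v,u=np.nonzero(m); z=d[m]
            X=(np.linalg.inv(K)@np.array([u*z,v*z,z])).T; W=(X-t.ravel())@R
            c=im[m].mean(0)
            print(n,tg,round(r["p"],2),r["point"],m.sum(),np.median(W,0).round(3),W[:,2].max().round(3),c.round())
print(get_state()["time"],get_state()["eef_rot"],ctrl.pinch_z)
E
```

```text
pics
top snap_tub 0.88 [328.8, 205.7] 6122 [ 0.534 -0.108  0.091] 0.105 [ 99. 106. 107.]
top snap_tub 0.84 [185.1, 244.3] 6145 [0.459 0.18  0.091] 0.104 [  0. 149. 163.]
top dropper 0.77 [383.4, 164.1] 260 [ 0.625 -0.227  0.06 ] 0.102 [28. 40. 57.]
top dosing_cup 0.65 [392.8, 235.1] 704 [ 0.489 -0.257  0.007] 0.054 [112. 124. 127.]
scene snap_tub 0.92 [307.0, 240.1] 6305 [ 0.505 -0.143  0.087] 0.101 [111. 115. 120.]
scene snap_tub 0.92 [189.6, 207.9] 4532 [0.435 0.148 0.085] 0.101 [ 27. 135. 168.]
scene snap_tub 0.73 [282.3, 230.9] 627 [ 0.475 -0.106  0.095] 0.101 [83. 84. 83.]
scene dropper 0.66 [383.4, 245.6] 711 [ 0.622 -0.241  0.044] 0.102 [41. 53. 75.]
scene dosing_cup 0.91 [345.0, 286.7] 1158 [ 0.484 -0.253  0.032] 0.051 [131. 137. 140.]
0.4 [-1.72586101e-04  9.89010619e-01  1.47844393e-01 -1.69380049e-05] -0.0187
```

Two candidates in the top view: grey at (329,206) and yellow at (185,244). The yellow one is excluded by the task, so I take grey and confirm it in a crop.

```bash
cat > h.py <<'E'
import cv2,numpy as np
from station import ctrl,get_state,vision,models
def cloud(n,d,m):
    ci=vision.camera_info(n); K,R,t=[np.array(ci[k],float) for k in("mtx","R","t")]
    m=m&(d>0); v,u=np.nonzero(m); z=d[m]
    return ((np.linalg.inv(K)@np.array([u*z,v*z,z])).T-t.ravel())@R
E
python3 - <<'E'
from h import *
im,d=vision.grab_frame("top")
r=[x for x in models.masks_of("top","snap_tub") if abs(x["point"][0]-329)<15][0]
W=cloud("top",d,r["mask"]); P=W[W[:,2]>.08]
rect=cv2.minAreaRect(P[:,:2].astype(np.float32)); print(rect,len(P))
print(np.percentile(P,[1,99],axis=0).round(3))
c=np.array(rect[0]); a=np.deg2rad(rect[2]); A=np.array([[np.cos(a),np.sin(a)],[-np.sin(a),np.cos(a)]])
L=(P[:,:2]-c)@A.T
for s in [(0,1),(0,-1),(1,1),(1,-1)]:
    o=L[:,s[0]]*s[1]; q=(np.abs(L[:,1-s[0]])<.025)
    print(s,[(b,np.median(P[q&(abs(o-b)<.005),2]).round(4)) for b in (.03,.04,.05,.06,.07,.08,.09) if (q&(abs(o-b)<.005)).sum()>3])
cr=im[110:320,240:460]; cv2.imwrite("pics/crop1.png",cv2.resize(cr,(800,764))[:600] if 0 else cv2.resize(cr,(628,600)))
E
```

```text
((0.5373225212097168, -0.1062147319316864), (0.18587471544742584, 0.14835034310817719), 76.27852630615234) 5915
[[ 0.461 -0.198  0.081]
 [ 0.61  -0.017  0.1  ]]
(0, 1) [(0.03, np.float64(0.0902)), (0.04, np.float64(0.0895)), (0.05, np.float64(0.0883)), (0.06, np.float64(0.0915)), (0.07, np.float64(0.0934)), (0.08, np.float64(0.0959)), (0.09, np.float64(0.0969))]
(0, -1) [(0.03, np.float64(0.0907)), (0.04, np.float64(0.0898)), (0.05, np.float64(0.089)), (0.06, np.float64(0.0901)), (0.07, np.float64(0.0928)), (0.08, np.float64(0.095)), (0.09, np.float64(0.0967))]
(1, 1) [(0.03, np.float64(0.0883)), (0.04, np.float64(0.091)), (0.05, np.float64(0.093)), (0.06, np.float64(0.0948)), (0.07, np.float64(0.0968))]
(1, -1) [(0.03, np.float64(0.0884)), (0.04, np.float64(0.0903)), (0.05, np.float64(0.0931)), (0.06, np.float64(0.095)), (0.07, np.float64(0.0968))]
```

View pics/scene0.png

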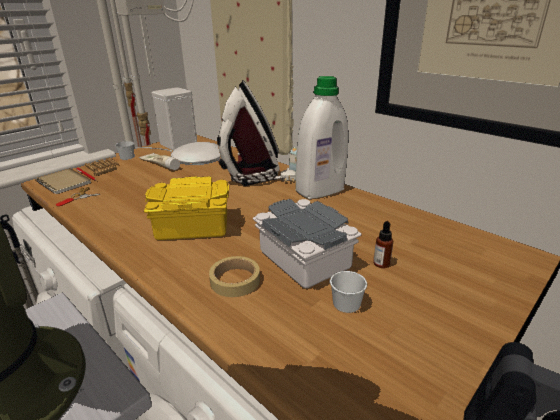

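View pics/crop1.png

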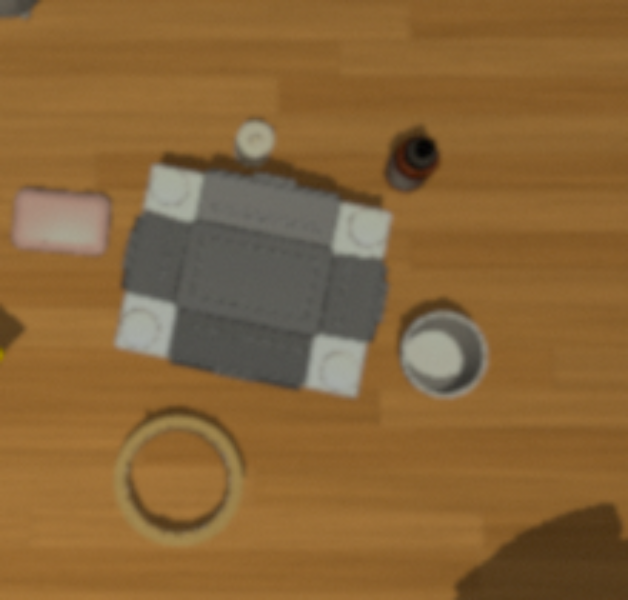

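The crop shows the grey tub with four white corner feet at crop (255,280) (top view (329,206)), with spool, dropper, cup, tape and soap around it. The scene view shows the other tub is yellow at (190,208), so grey is meant. The fitted size of 148 x 186 mm and the rim height of about 96 mm match the description. Next I press the first rim.

```bash
cat >> h.py <<'E'
C=np.array([.5373,-.1062]); YAW=np.deg2rad(76.28-90)
Q=[0,np.cos(YAW/2),np.sin(YAW/2),0]
RIM=dict(front=(-.064,0),rear=(.064,0),left=(0,.084),right=(0,-.084))
def xy(n):
    c,s=np.cos(YAW),np.sin(YAW); return C+np.array([[c,-s],[s,c]])@RIM[n]
def press(n):
    p=xy(n); at=lambda z:[p[0],p[1],z]
    ctrl.movel(at(.125),max_speed=.2); f0=get_state()["contact_force"][2]
    ctrl.movel(at(.101),max_speed=.06); log=[]
    for z in np.arange(.0995,.0835,-.0015):
        ctrl.movel(at(z),max_speed=.03); s=get_state(); f=s["contact_force"][2]-f0
        log.append((round(float(s["tcp_pos"][2])*1e3,1),round(float(f),1)))
        if f>25 or (f>12 and s["tcp_pos"][2]<.0915): break
    ctrl.movel(at(.125),max_speed=.12); print(n,p.round(3),log,get_state()["time"])
E
python3 - <<'E'
from h import *
ctrl.close_gripper()
p=xy("right"); ctrl.movep([p[0],p[1],.17],Q); print(get_state()["time"],get_state()["width"])
press("right")
im,d=vision.grab_frame("scene"); cv2.imwrite("pics/s1.png",cv2.resize(im[160:310,220:420],(800,600)))
E
```

```text
3.1917 5.782602330368991e-05
right [ 0.517 -0.188] [(99.6, 0.7), (98.2, 1.5), (96.8, 4.6), (94.8, 1.2), (93.1, -0.6), (91.8, -1.2), (90.4, -0.7), (90.0, 9.8), (89.8, 22.3)] 6.8333
```

View pics/s1.png

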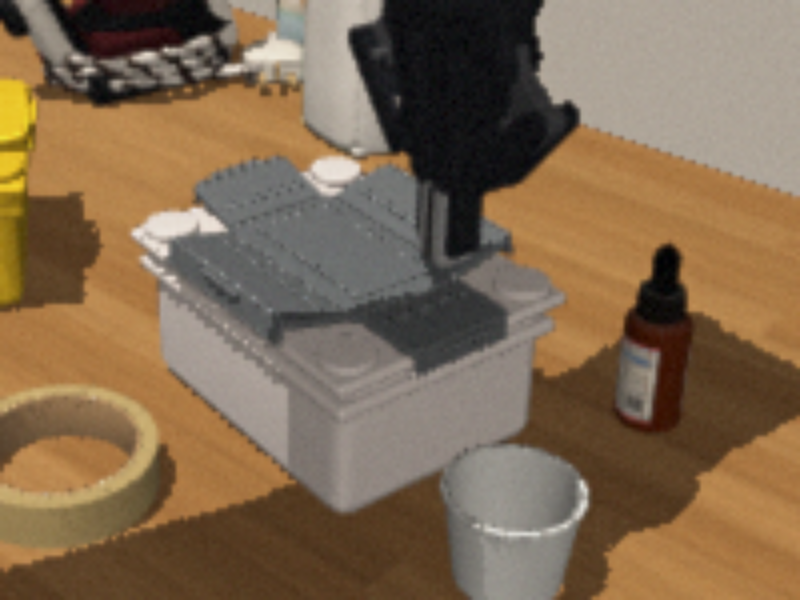

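The right rim (crop (440,320)) lies flush, while the front, left and rear rims still stand up. The force profile showed the snap and a hard stop at 90 mm. I'll press the other three.

Run:
```python
from h import *
for n in("front","left","rear"): press(n)
p=xy("rear"); ctrl.movel([p[0],p[1],.2],max_speed=.2)
ctrl.movep([.3,-.45,.25],Q); ctrl.pause(.3)
im,d=vision.grab_frame("top")
r=[x for x in models.masks_of("top","snap_tub") if abs(x["point"][0]-329)<20][0]
W=cloud("top",d,r["mask"]); P=W[W[:,2]>.08]
print(cv2.minAreaRect(P[:,:2].astype(np.float32)))
c,s=np.cos(YAW),np.sin(YAW); L=(P[:,:2]-C)@np.array([[c,-s],[s,c]])
for n,o in RIM.items():
    q=np.hypot(*(L-o).T)<.007; print(n,q.sum(),np.median(P[q,2]).round(4))
print(get_state()["time"])
cv2.imwrite("pics/t2.png",cv2.resize(im[110:320,240:460],(628,600)))
im,_=vision.grab_frame("scene"); cv2.imwrite("pics/s2.png",cv2.resize(im[160:310,220:420],(800,600)))
```

```text
front [ 0.475 -0.091] [(99.6, -0.5), (98.3, 3.8), (96.5, 3.2), (94.9, -0.1), (93.4, -0.1), (91.9, 0.1), (90.4, 0.3), (89.9, 12.0)] 10.5583
left [ 0.557 -0.025] [(99.6, 1.5), (98.4, 4.5), (96.8, 3.3), (94.6, 0.8), (93.2, 0.6), (91.9, 0.1), (90.4, 0.7), (90.0, 9.7), (89.7, 21.0)] 14.5
rear [ 0.599 -0.121] [(99.6, -0.6), (98.5, 3.5), (97.0, 4.1), (94.4, -0.6), (93.0, -0.6), (91.8, 0.6), (90.4, 0.1), (90.1, 9.0), (89.9, 17.9)] 18.4417
((0.5366873741149902, -0.10748349130153656), (0.19150249660015106, 0.15232670307159424), 81.45247650146484)
front 37 0.0888
rear 36 0.0883
left 37 0.0887
right 38 0.0891
21.0083
```

View pics/s2.png

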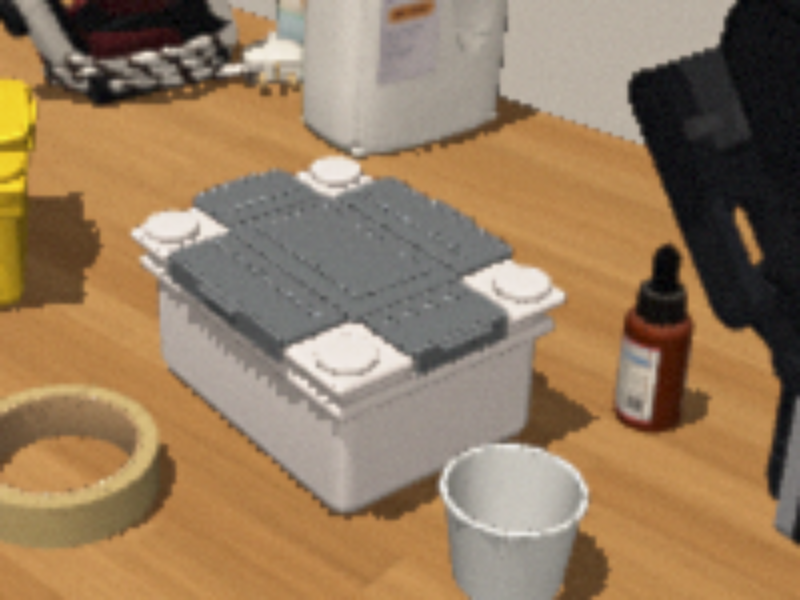

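View pics/t2.png

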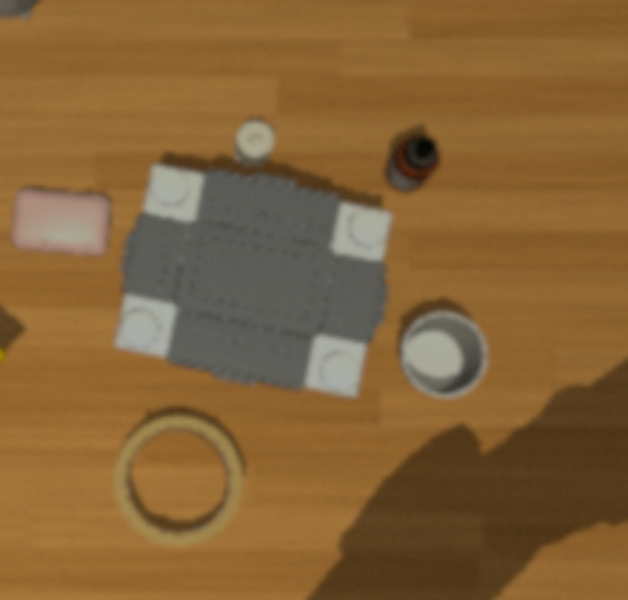

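Both views show all four rims flush (measured at 88–89 mm). The tub and the bystanders are at the same pixels as before, and the arm is clear.

```bash
python3 -c "
from station import ticket
print(ticket.close_job())"
```

```text
the job is handed in; nothing more can be done
None
```

All four rim sections of the grey tub are clicked shut and measured flush, the tub and the things round it show no movement in the camera views, and the job was handed in at about 21 s.

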